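Lift a filter cell's split retaining ring with a hook pick

TASK

Take the hook pick out of its stand, slide its tip under the free end of the split retaining ring in the slot of the round filter cell, and lift the ring out of its groove until it stands up about 60 degrees by itself; then put the pick back upright in its stand, collar down on the stand, and let go. Feel for the ledge in the slot, for the ring lies at a different depth each time, and work gently: never put more than 20 N on the cell. Only the pick may touch the cell, and the other things on the table stay where they are.

Things in the scene. Friction and masses are not known exactly. Their poses are not given: they have to be found in the camera images.
- cell: Fixed round filter cell: aluminium flange 92 mm wide, 12 high; on it a black wall (radius 35 inside, 41 outside, top 46 above the table) round a green filter and a steel split ring. Origin: centre of the flange's underside, z up. The wall's one slot, 22 mm wide, is at its own -x side. All lengths for the cell, ring and slot are mm in this frame.
- slot (a point): Point at x -53, y -2, height 46 of the cell, over the outer part of the slot's flat aluminium ledge (x -60 to -26, y -10 to +10), the way in for the pick's tip. The ledge's top lies 15 to 33 above the table: this depth changes from start to start, is not measured and must be felt or seen. The ring's underside is always 4 above the ledge's top. Axes as the cell's.
- groove (a point): Point on the cell's axis, height 46. The ring is 5 mm round wire, mean radius 28 about this axis. Its free end, at x -28, is a square lug (x -30.8 to -25.2, y -5 to +3, 5 high); from it the wire runs to -y (gap on +y). Two brass spring balls at x 0, y +33 and -33 overhang it: lifting the free end takes about 8 to 14 N until it snaps past them (within about 0.2 rad), then about 4 N.
- ring (a joint): Lift angle of the split ring, rad: 0 lying in its groove, grows as the free end rises, stop at 1.35. It turns on a pin along the cell's y at x +30, 6.5 mm above the ledge's top (mid-wire), so the free end, 58 mm from the pin, moves up and toward the pin on an arc. Hinge friction keeps the ring where it is left.
- pick: Loose hook pick, 60 g, upright in its stand. Origin: on the shank's axis at the foot's underside; z up along the handle; the foot points to +x. Heights over the origin, mm: foot (the tip) 0 to 2.5, x -3 to +14, 7 wide; shank 6x6, 0 to 40; black collar 40x30 (x -17 to +23), 40 to 45; orange square handle 14x14, 45 to 101, its flats square to the pick's x and y.
- stand: Fixed aluminium block 64x52x48 mm (x, y, z) with a rectangular well 23 x 14 mm (x, y), 43 deep, in the middle of its top. Origin: centre of its underside. The pick hangs in the well on its collar, foot to the stand's +x; there the pick's origin is at about x -5.5, y 0, z +8 mm in the stand's frame.
- cal_box: Bystander: flat blue box 50x50x13 mm, origin at the centre of its underside; not to be moved.
- tip_box_0: Bystander: flat black box 45x62x16 mm, origin at the centre of its underside; not to be moved.
- kapton_roll: Bystander: amber tape roll 60 mm across, 16 mm high, lying flat, origin at the centre of its underside; not to be moved.

How it is judged:
On the way, in this order (a step that is already met when the one before it is completed fails the run):
1. the pick is out of its stand (z of pick in the frame of stand above 0.06 m and value of joint ring below 0.1 rad), for 0.1 s.
2. the ring is lifted out of its groove to 45 degrees or more with the pick (value of joint ring above 0.79 rad and contact force between pick and cell above 0.3 N), for 0.1 s.
At the end, for the whole second after the job is handed in: the ring stands raised by 45 degrees or more (0.79 rad), and the pick hangs at rest in the stand's well on its collar, upright within 0.1 rad (origin 4 to 12 mm above the stand's underside) (value of joint ring above 0.79 rad and z of pick in the frame of stand between 0.004 and 0.012 m and x of pick in the frame of stand between -0.014 and 0.003 m and y of pick in the frame of stand between -0.008 and 0.008 m and angle between pick's own z axis and vertical below 0.1 rad and linear speed of pick below 0.02 m/s); the robot touches nothing.
It fails at once if the pick put more than 20 N on the cell or its ring (contact force between pick and cell above 20 N).
It fails at once if the robot itself touched the cell or its ring (contact force between any of the fingers, the arm and cell above 0.5 N).
It fails at once if a bystander was moved by more than 15 mm (distance of any of cal_box, tip_box_0, kapton_roll from where it was at the start of the episode above 0.015 m).
It also fails if it takes over 51 s, if anything falls off the work surface, if the arm or the gripper's body presses on something with over 40 N, if the wrist force passes 120 N, or if a joint passes its speed limit or range.

ROBOT

A 6-joint arm with a two-finger parallel gripper is mounted at the origin on a cart in front of the work surface, level with it; the furniture and walls round the work are solid. World frame = base frame: x ahead of the robot, y to its left, z up, the work surface at z = 0. Lengths are in m, angles in rad, forces in N, time in s.
With the tool pointing down it reaches from about 0.25 to 0.725 m from the base axis. Payload 9.7 kg.
Tool frame: the origin (TCP) lies between the finger pads; the fingertips stand 8 mm ahead of it and the grasp point (between the pads) lies 11 mm behind it; z points along the fingers, y is the line along which they close (so a half turn about z gives the same grasp; the last joint's range is limited). The gripper opens to 85 mm and grips with 20 to 120 N. Pads are 22 mm wide; open, the fingers measure 114 mm over their backs; the gripper's body (76 mm by 85 mm) begins 54 mm behind the grasp point. The pads swing forward as they close: fully open they stand 13 mm farther back than shut.
Start: joints at [-1.158, 0.087, 0.176, 1.66, 0, 1.571], TCP at [0.221, -0.504, 0.219] pointing down, gripper open.
Joint ranges: [-3.13, 3.13], [-0.85, 1.81], [-1.15, 1.24], [-2.2, 2.28], [-1.44, 1.52], [-3.14, 3.14]. Speed limits (rad/s): [2.22, 2.22, 2.57, 3.14, 3.14, 3.14].

INTERFACE

Orientations are given as a unit quaternion [x, y, z, w].
In Python, from bench import r gives the robot as it stands.
- The arm moves only by the tool apply_moves, never from a script. Its argument "steps" is a list of rows, each an object of numbers: "dx", "dy", "dz": the shift along the tool's x, y, z in cm; "turn": the turn about the tool's z in rad; "grip": the finger opening in cm, from 0 to 8.54. A call has 1 to 12 rows; each row is the pose to reach, as a shift and turn from the pose commanded when the call began, along the tool's axes at that moment; what a row does not reach only later rows make up. A row lasts 1/8 s, in which the tool goes at most 62.5 mm and 10.7 degrees, less where a joint would pass 70% of its speed; a pose out of reach is approached as far as the arm can. A call with a gripper value outside its range is refused whole. The fingers move at their own pace and stop on an object; "force" is the grip in N (left out, the last holds). Time passes only in rows, so rows that repeat a pose let the fingers close. It gives the time, the measured TCP pose, the force, the opening and the grip force at its end, in the units of the state.
- r.get_state(): the state, without advancing time (a new reading comes with each control period).
- r.get_image(name): name is "side" or "top"; returns (picture, depth): 384x512x3 uint8, red, green, blue; 384x512 float32, m along the optical axis (not along the pixel's ray), 0 where there is no reading.
- r.camera_model(name): a dict with "K" (3x3 intrinsics, pixels), "T" (4x4, takes a point from camera to world coordinates). Camera axes: x right, y down, z forward; pixel columns grow to the right and rows downward; lengths in m; the calibration is good to about 2 mm. A picture is of the moment at which its call begins. camera_model takes no time and is no camera call.
- r.hand_in(): hands the job in; it is judged then, once.
The state is a dict: "time": time; "joint_pos": joint angles; "dq": joint speeds; "tau": joint torques, N m; "ee_pos": TCP position; "eef_rot": TCP orientation; "wrist_force": force on the tool from outside, world axes, zero at the start; "wrist_torque": the same for the moment, N m; "grip_width": opening from 0.0 (shut) to 1.0 (fully open); "grip_force": force on a finger pad.
Only numpy, scipy, OpenCV 4.12 (cv2) and the standard library are available. Lean on these libraries where they do the work, as an engineer would, in place of code of your own. Each camera call takes 0.05 s, during which the arm holds its last target. There are 200 camera calls.

## Working session

There is one attempt and no reset: what is moved stays moved. The work goes in short steps, Python scripts to look and compute and a tool call to move; the robot and the scene stay as the last step left them, time stands still between calls to the robot, and variables do not carry over. Pictures are saved under pics/ and viewed, at most 10 in all, crops included, and the job is handed in when it is done.

Besides the shell and the picture viewer there is one more tool, called after "Request:" as name(argument=value, ...) on one line, values as JSON. apply_moves: Moves the arm, as the interface text tells. Its arguments: {"type":"object","properties":{"steps":{"type":"array"},"force":{"type":"number"}},"required":["steps"]}

```bash
ls; mkdir -p pics
python3 - <<'E'
from bench import r
import cv2,numpy as np
for n in("top","side"):
    im,d=r.get_image(n); cv2.imwrite(f"pics/{n}0.png",im[:,:,::-1]); np.savez(f"{n}0.npz",im=im,d=d,**r.camera_model(n))
    m=r.camera_model(n); print(n,m["K"],m["T"])
s=r.get_state();print(s)
E
```

```text
pics
top [[354.82964757   0.         247.05261231]
 [  0.         354.82964757 187.49283141]
 [  0.           0.           1.        ]] [[-0.01051481 -0.99856239  0.0525603   0.3919203 ]
 [-0.99988803  0.00994    -0.01118579 -0.03506961]
 [ 0.01064726 -0.05267204 -0.9985551   1.03630403]
 [ 0.          0.          0.          1.        ]]
side [[459.89934493   0.         248.40544871]
 [  0.         459.89934493 203.66413908]
 [  0.           0.           1.        ]] [[-0.99047063 -0.08839783  0.10561136  0.33762013]
 [-0.13763929  0.60842781 -0.78158238  0.98157273]
 [ 0.0048333  -0.78867067 -0.61479689  0.85409954]
 [ 0.          0.          0.          1.        ]]
{'time': 0.1, 'joint_pos': array([-1.15798743e+00,  8.73632896e-02,  1.75214218e-01,  1.65979071e+00,
       -2.39065657e-05,  1.57079304e+00]), 'dq': array([ 4.70580038e-04, -7.74802585e-04,  1.29678626e-03,  2.40132368e-05,
        1.98700120e-03,  4.91219277e-04]), 'tau': array([-1.14868703e-04, -5.21560585e+01,  4.65653300e+01,  1.60939107e-02,
       -1.17608460e-05,  1.64012778e-05]), 'ee_pos': array([ 0.2205571 , -0.50360171,  0.21857738]), 'eef_rot': array([ 9.78773621e-01,  2.04943581e-01, -1.28869889e-04, -5.57143837e-04]), 'wrist_force': array([ 0.05896819,  0.25643821, -0.1824475 ]), 'wrist_torque': array([-0.0193134 , -0.00920872, -0.04760697]), 'grip_force': 0.0, 'grip_width': 1.0008081325194997}
```

View pics/top0.png

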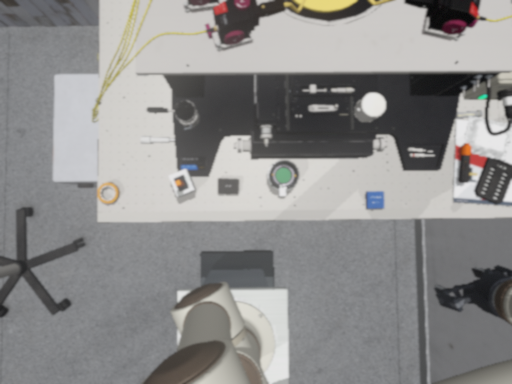

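View pics/side0.png

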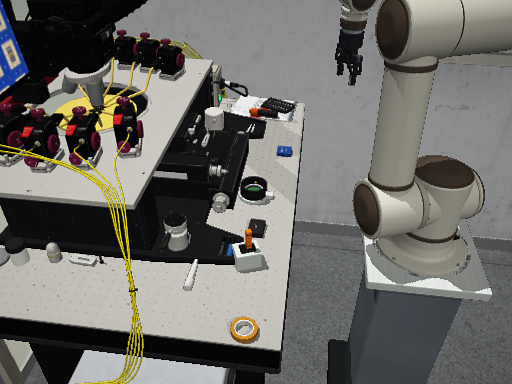

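Top view: cell at about (284,175) with its ledge toward the robot (282,192); stand with orange handle at (181,183); tip box (228,186); tape roll (108,192). Let me measure these with depth and enlarged crops.

```bash
cat > h.py <<'E'
import numpy as np,cv2
from bench import r
def load(n): return np.load(n+"0.npz")
def grab(n):
    im,d=r.get_image(n); m=r.camera_model(n); return dict(im=im,d=d,K=m["K"],T=m["T"])
def cloud(f):
    d=f["d"];K=f["K"];T=f["T"];v,u=np.indices(d.shape)
    p=np.stack([(u-K[0,2])/K[0,0]*d,(v-K[1,2])/K[1,1]*d,d],-1)@T[:3,:3].T+T[:3,3]
    p[d<=0]=np.nan; return p
def proj(f,P):
    P=np.atleast_2d(P);c=(P-f["T"][:3,3])@f["T"][:3,:3];q=c@f["K"].T;return q[:,:2]/q[:,2:]
def crop(f,u,v,w,h,s,name):
    c=f["im"][v:v+h,u:u+w,::-1];cv2.imwrite(name,cv2.resize(c,None,fx=s,fy=s,interpolation=cv2.INTER_CUBIC))
E
python3 - <<'E'
from h import *
from scipy.optimize import least_squares
t=load("top");s=load("side")
a=[];
for f,(u,v,w,h) in((t,(160,155,150,55)),(s,(225,165,70,110))):
    c=cv2.resize(f["im"][v:v+h,u:u+w,::-1],None,fx=5,fy=5,interpolation=cv2.INTER_CUBIC);a.append(c)
o=np.zeros((830,760,3),np.uint8);
o=np.zeros((560,760,3),np.uint8);o[:275,:750]=a[0];
b=cv2.rotate(a[1],cv2.ROTATE_90_CLOCKWISE)[:280];o[280:280+b.shape[0],:b.shape[1]]=b;cv2.imwrite("pics/c1.png",o)
for n,f in(("top",t),("side",s)):
    p=cloud(f);hsv=cv2.cvtColor(f["im"],cv2.COLOR_RGB2HSV);x,y,z=np.moveaxis(p,-1,0)
    tb=(x>.3)&(x<.6)&(y>-.3)&(y<.25)&(abs(z)<.01);print(n,"table z",np.nanmedian(z[tb]))
    uv0=(284,175) if n=="top" else (256,188)
    c=p[uv0[1],uv0[0]];print(c)
    near=np.hypot(x-c[0],y-c[1])<.06
    m=near&(z>.041)&(z<.052);P=p[m][:,:2]
    q=least_squares(lambda q:np.hypot(*(P-q[:2]).T)-q[2],[c[0],c[1],.038],loss="soft_l1",f_scale=.002).x;print("wall",q,m.sum())
    fl=near&(z>.006)&(z<.018);P=p[fl][:,:2];print("flange",fl.sum())
    g=near&(hsv[...,0]>45)&(hsv[...,0]<95)&(hsv[...,1]>60);print("green",np.nanmean(p[g],0),g.sum())
    uv0=(181,183) if n=="top" else (248,255)
    c=p[uv0[1],uv0[0]];near=np.hypot(x-c[0],y-c[1])<.07
    m=near&(z>.043)&(z<.051);rc=cv2.minAreaRect(p[m][:,:2].astype(np.float32)*1000);print("stand",rc,m.sum(),p[m].mean(0))
    o=near&(hsv[...,0]<14)&(hsv[...,1]>150)&(hsv[...,2]>100);print("orange",np.nanmedian(p[o],0),o.sum(),np.nanpercentile(z[o],[5,95]))
    oo=o&(z>.098);print("top of handle",np.nanmean(p[oo],0) if oo.sum() else 0,oo.sum())
    mb=near&(z>.05)&(z<.056)&~o;print("collar",np.nanmean(p[mb],0) if mb.sum() else 0,mb.sum())
E
```

```text
top table z 0.0005472964911554801
[ 0.48065154 -0.15353586  0.01647862]
wall [ 0.48117612 -0.15132913  0.03843356] 210
flange 386
green [ 0.48131323 -0.15068762  0.01688487] 153
stand ((460.27191162109375, 136.39907836914062), (63.78708267211914, 52.22024154663086), 22.03553009033203) 265 [0.46055316 0.1358352  0.04829838]
orange [nan nan nan] 0 nan
top of handle 0 0
collar [0.46065886 0.13417848 0.05226745] 151
side table z -0.0007473888162558007
[ 0.46903136 -0.16435933  0.0168387 ]
wall [ 0.47619732 -0.14818844  0.03853514] 138
flange 210
green [ 0.47733213 -0.15103004  0.02434606] 47
stand ((455.5287170410156, 139.15960693359375), (65.40467834472656, 55.481178283691406), 23.81939697265625) 268 [0.45611223 0.14483652 0.04714661]
orange [0.44918944 0.14312924 0.08246302] 84 [0.05791382 0.10455175]
top of handle [0.44993705 0.1419575  0.10400702] 16
collar [0.45500743 0.14260366 0.05211714] 89
  return np.nanmean(a, axis, out=out, keepdims=keepdims)
  return np.nanmean(a, axis, out=out, keepdims=keepdims)
```

View pics/c1.png

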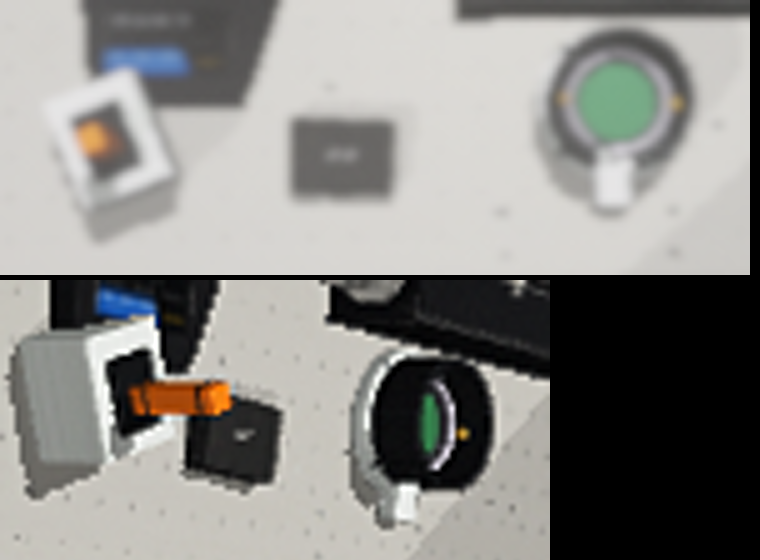

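The crop shows the stand's long axis running up-left to down-right with the handle off toward the far-left end. The cell's slot and ledge are at (613,180) and its brass balls at (560,98) and (678,103), so its yaw is near 0. Next I refine yaw and handle position.

Run:
```python
from h import *
t=load("top");s=load("side")
def unproj(f,uv,z):
    K=f["K"];T=f["T"];out=[]
    for u,v in np.atleast_2d(uv):
        d=T[:3,:3]@[(u-K[0,2])/K[0,0],(v-K[1,2])/K[1,1],1];out.append(T[:3,3]+d*(z-T[2,3])/d[2])
    return np.array(out)
for n,f,b,cb in(("top",t,(160,155,40,55),(262,155,50,50)),("side",s,(235,222,30,30),(225,165,60,50))):
    im=f["im"].astype(float);o=np.clip(im[...,0]-im[...,2]-40,0,None);u,v,w,h=b
    sub=o[v:v+h,u:u+w];vv,uu=np.indices(sub.shape)
    print(n,"orange cent",(sub*uu).sum()/sub.sum()+u,(sub*vv).sum()/sub.sum()+v,sub.max())
    ys,xs=np.where(sub>40);print("ext",xs.min()+u,xs.max()+u,ys.min()+v,ys.max()+v)
    p=cloud(f);x,y,z=np.moveaxis(p,-1,0)
    c=np.array([.479,-.150])
    # ledge: light, x_cell<-42
    br=im.min(-1);m=(np.hypot(x-c[0],y-c[1])<.075)&(x<c[0]-.030)&(abs(y-c[1])<.02)&(z>.0135)&(z<.04)
    for a in p[m]*1000: pass
    q=p[m];print("ledge pts",len(q),q.mean(0),np.percentile(q,[5,50,95],0).round(4).tolist())
    # brass balls
    u,v,w,h=cb;g=o[v:v+h,u:u+w]; k,l,st,ce=cv2.connectedComponentsWithStats((g>0).astype(np.uint8))
    print("balls",[(st[i,4],(ce[i]+[u,v]).round(1).tolist()) for i in range(1,k)])
f=t
# depth table around ledge in top
p=cloud(t);print((p[186:200,276:290,2]*1000).round(0).astype(int));print(t["im"][186:200,276:290].min(-1))
print("handle top by top cam@.109 / side@.081")
```

```text
top orange cent 178.227501142074 182.32023755139332 95.0
ext 176 181 180 185
ledge pts 76 [ 0.43653316 -0.1491855   0.01754142] [[0.423, -0.159, 0.0148], [0.4373, -0.1498, 0.0168], [0.4487, -0.1379, 0.0222]]
balls [(np.int32(3), [294.7, 175.3])]
side orange cent 248.31941856131198 237.1663809168841 202.0
ext 245 251 228 248
ledge pts 48 [ 0.43222173 -0.14800133  0.02117284] [[0.4171, -0.1675, 0.0142], [0.4346, -0.1462, 0.0175], [0.4449, -0.1326, 0.0358]]
balls [(np.int32(7), [255.3, 182.0])]
[[44 49 48 46 48 16 18 16 18 20 18 20 22 48]
 [20 35 49 46 44 16 18 16 19 16 18 30 46 44]
 [13 12 24 36 18 18 16 17 17 17 16 18 40 46]
 [14 12 13 13 16 17 16 15 19 18 18 13 10 13]
 [ 0  2 10 12 17 14 14 15 17 18 18  9 10 -1]
 [ 1  2  1 12 17 19 17 17 15 15 17  0  3  1]
 [ 1  5  0 17 16 15 17 17 13 15 16  4  3 -1]
 [ 0  1  1 15 18 15 15 15 15 16 17 -1  4  2]
 [ 4  3 -2 13 16 15 18 17 16 19 12  0 -2  1]
 [ 1  2  2 15 16 18 15 17 17 13 17  0  3 -1]
 [ 0  0  0 -1  3  4  3  2  5  9  1 -1 -1 -1]
 [-1  1 -1  2  0  0  0  0  0  1  1  1 -1  0]
 [ 2 -2  0  2 -1  1  2 -2  1  4  0  2  1  0]
 [ 2 -3  0 -1 -1 -
[... 193 characters left out ...]
51 134 137]
 [159 161 177 203 222 228 228 228 224 211 185 161 153 154]
 [157 161 177 204 222 228 229 228 224 208 181 160 154 153]
 [154 157 173 201 222 228 229 229 224 206 178 154 148 152]
 [155 155 171 200 221 228 229 228 224 209 180 154 151 163]
 [157 157 171 200 221 228 229 229 225 213 188 165 168 184]
 [168 166 173 199 219 227 228 227 224 214 194 180 187 200]
 [187 180 175 191 208 215 215 215 214 207 197 194 201 207]
 [200 188 173 171 179 182 184 185 187 193 199 204 208 209]
 [206 196 181 170 164 161 162 165 176 191 203 208 209 210]
 [209 205 198 189 180 176 176 180 190 201 207 210 210 210]
 [210 209 207 204 200 199 199 200 204 207 209 210 210 210]]
handle top by top cam@.109 / side@.081
```

Request:
apply_moves(steps=[{"dx": 46.9, "dy": -49.2, "turn": -1.551, "grip": 6}, {"dx": 46.9, "dy": -49.2, "turn": -1.551, "grip": 6}, {"dx": 46.9, "dy": -49.2, "turn": -1.551, "grip": 6}, {"dx": 46.9, "dy": -49.2, "turn": -1.551, "grip": 6}, {"dx": 46.9, "dy": -49.2, "turn": -1.551, "grip": 6}, {"dx": 46.9, "dy": -49.2, "turn": -1.551, "grip": 6}, {"dx": 46.9, "dy": -49.2, "turn": -1.551, "grip": 6}, {"dx": 46.9, "dy": -49.2, "turn": -1.551, "grip": 6}, {"dx": 46.9, "dy": -49.2, "turn": -1.551, "grip": 6}, {"dx": 46.9, "dy": -49.2, "turn": -1.551, "grip": 6}, {"dx": 46.9, "dy": -49.2, "turn": -1.551, "grip": 6}, {"dx": 46.9, "dy": -49.2, "turn": -1.551, "grip": 6}])

```text
invalid input
```

Request:
apply_moves(steps=[{"dx": 4, "dy": -4.2, "dz": 0, "turn": -0.13, "grip": 6}], force=40)

```text
time: 0.22
ee_pos: [0.2399, -0.4502, 0.2173]
eef_rot: [0.963, 0.268, -0.0, -0.001]
wrist_force: [0.5, 0.7, 0.4]
grip_width: 0.817
grip_force: 0.0
```

Request:
apply_moves(steps=[{"dx": 4.4, "dy": -3.55, "dz": 0, "turn": -0.13, "grip": 6}, {"dx": 8.8, "dy": -7.1, "dz": 0, "turn": -0.26, "grip": 6}, {"dx": 13.2, "dy": -10.65, "dz": 0, "turn": -0.39, "grip": 6}, {"dx": 17.6, "dy": -14.2, "dz": 0, "turn": -0.52, "grip": 6}, {"dx": 22, "dy": -17.75, "dz": 0, "turn": -0.65, "grip": 6}, {"dx": 26.4, "dy": -21.3, "dz": 0, "turn": -0.78, "grip": 6}, {"dx": 30.8, "dy": -24.9, "dz": 0, "turn": -0.91, "grip": 6}, {"dx": 35.2, "dy": -28.4, "dz": 0, "turn": -1.04, "grip": 6}, {"dx": 39.6, "dy": -32, "dz": 0, "turn": -1.17, "grip": 6}, {"dx": 44, "dy": -35.5, "dz": 0, "turn": -1.3, "grip": 6}, {"dx": 48.4, "dy": -39.1, "dz": 0, "turn": -1.421, "grip": 6}, {"dx": 48.4, "dy": -39.1, "dz": 0, "turn": -1.421, "grip": 6}], force=40)

```text
time: 1.72
ee_pos: [0.4532, 0.1384, 0.2179]
eef_rot: [0.553, 0.833, -0.001, -0.001]
wrist_force: [0.6, -0.5, 0.2]
grip_width: 0.701
grip_force: 0.0
```

Request:
apply_moves(steps=[{"dx": 0, "dy": 0, "dz": 3, "turn": 0, "grip": 6}, {"dx": 0, "dy": 0, "dz": 6, "turn": 0, "grip": 6}, {"dx": 0, "dy": 0, "dz": 8, "turn": 0, "grip": 6}, {"dx": 0, "dy": 0, "dz": 8, "turn": 0, "grip": 6}], force=40)

```text
time: 2.22
ee_pos: [0.4519, 0.1345, 0.1379]
eef_rot: [0.556, 0.831, -0.001, -0.001]
wrist_force: [0.3, -0.7, 0.8]
grip_width: 0.704
grip_force: 0.0
```

Run:
```python
from h import *
f=grab("side");crop(f,190,170,110,110,5,"pics/s2.png");s=r.get_state();print(s["ee_pos"],s["eef_rot"])
```

```text
[0.45247448 0.13479267 0.13919998] [ 5.55960973e-01  8.31208267e-01 -3.82398613e-04 -2.57455542e-04]
```

View pics/s2.png

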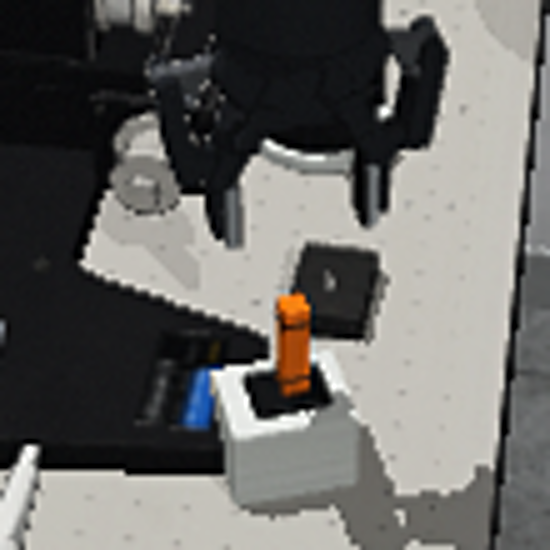

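The fingers (tips at about (233,245) and (372,225)) straddle the handle at (292,300). I'll go down and grip.

Request:
apply_moves(steps=[{"dx": 0, "dy": 0, "dz": 2, "turn": 0, "grip": 6}, {"dx": 0, "dy": 0, "dz": 4, "turn": 0, "grip": 6}, {"dx": 0, "dy": 0, "dz": 6, "turn": 0, "grip": 6}, {"dx": 0, "dy": 0, "dz": 6, "turn": 0, "grip": 6}, {"dx": 0, "dy": 0, "dz": 6, "turn": 0, "grip": 3}, {"dx": 0, "dy": 0, "dz": 6, "turn": 0, "grip": 2}, {"dx": 0, "dy": 0, "dz": 6, "turn": 0, "grip": 0.5}, {"dx": 0, "dy": 0, "dz": 6, "turn": 0, "grip": 0.5}, {"dx": 0, "dy": 0, "dz": 6, "turn": 0, "grip": 0.5}, {"dx": 0, "dy": 0, "dz": 6, "turn": 0, "grip": 0.5}], force=60)

```text
time: 3.52
ee_pos: [0.4536, 0.1357, 0.0802]
eef_rot: [0.555, 0.832, 0.001, 0.001]
wrist_force: [0.3, -0.3, 5.2]
grip_width: 0.145
grip_force: 59.5
```

Run:
```python
from h import *
s=r.get_state();print(s)
```

```text
{'time': 3.525, 'joint_pos': array([ 2.90768450e-01, -1.06007319e-01, -2.83572772e-01,  1.39126403e+00,
       -6.69641653e-05,  1.46854987e+00]), 'dq': array([-3.90820370e-04,  1.15826375e-03, -7.03048999e-04, -3.18397297e-04,
       -3.53800303e-04, -4.97278284e-05]), 'tau': array([ 4.04943433e-02, -3.72952223e+01,  4.35343122e+01,  1.35178305e-01,
        2.96941423e-02,  1.11383913e-03]), 'ee_pos': array([0.45356969, 0.1357099 , 0.08023737]), 'eef_rot': array([5.55438686e-01, 8.31556912e-01, 7.36404955e-04, 6.52644529e-04]), 'wrist_force': array([ 0.34642734, -0.25229082,  5.19280041]), 'wrist_torque': array([ 0.0219624 , -0.03220953,  0.05226217]), 'grip_force': 59.46422874927521, 'grip_width': 0.14540492964521476}
```

Request:
apply_moves(steps=[{"dx": 0, "dy": 0, "dz": -1, "turn": 0, "grip": 0.5}, {"dx": 0, "dy": 0, "dz": -3, "turn": 0, "grip": 0.5}, {"dx": 0, "dy": 0, "dz": -6, "turn": 0, "grip": 0.5}, {"dx": 0, "dy": 0, "dz": -9, "turn": 0, "grip": 0.5}, {"dx": 0, "dy": 0, "dz": -10, "turn": 0, "grip": 0.5}, {"dx": 0, "dy": 0, "dz": -10, "turn": 0, "grip": 0.5}, {"dx": 0, "dy": 0, "dz": -10, "turn": 0, "grip": 0.5}], force=80)

```text
time: 4.4
ee_pos: [0.4525, 0.1354, 0.1779]
eef_rot: [0.555, 0.832, -0.001, -0.001]
wrist_force: [1.2, -0.7, -0.1]
grip_width: 0.137
grip_force: 78.9
```

Request:
apply_moves(steps=[{"dx": -2.8, "dy": -1.5, "dz": 0, "turn": 0.05, "grip": 0.5}, {"dx": -5.6, "dy": -3, "dz": 0, "turn": 0.1, "grip": 0.5}, {"dx": -8.4, "dy": -4.5, "dz": 0, "turn": 0.15, "grip": 0.5}, {"dx": -11.2, "dy": -6, "dz": 0, "turn": 0.2, "grip": 0.5}, {"dx": -14, "dy": -7.5, "dz": 0, "turn": 0.25, "grip": 0.5}, {"dx": -16.8, "dy": -9, "dz": 0, "turn": 0.3, "grip": 0.5}, {"dx": -19.6, "dy": -10.5, "dz": 0, "turn": 0.35, "grip": 0.5}, {"dx": -22.4, "dy": -12, "dz": 0, "turn": 0.4, "grip": 0.5}, {"dx": -25.2, "dy": -13.4, "dz": 0, "turn": 0.445, "grip": 0.5}, {"dx": -25.2, "dy": -13.4, "dz": 0, "turn": 0.445, "grip": 0.5}, {"dx": -25.2, "dy": -13.4, "dz": 0, "turn": 0.445, "grip": 0.5}, {"dx": -25.2, "dy": -13.4, "dz": 0, "turn": 0.445, "grip": 0.5}])

```text
time: 5.9
ee_pos: [0.4256, -0.1479, 0.1789]
eef_rot: [0.725, 0.689, -0.0, -0.0]
wrist_force: [0.5, -0.2, -0.5]
grip_width: 0.138
grip_force: 78.9
```

Run:
```python
from h import *
s=r.get_state();print(s["ee_pos"],s["eef_rot"],s["wrist_force"],s["wrist_torque"])
f=grab("side");crop(f,225,130,70,90,6,"pics/s3.png")
```

```text
[ 0.42558211 -0.14787962  0.1788921 ] [ 7.24834308e-01  6.88923189e-01 -5.81628222e-05 -2.49360887e-04] [ 0.52916946 -0.23457185 -0.53942924] [0.00115445 0.00195266 0.00575865]
```

View pics/s3.png

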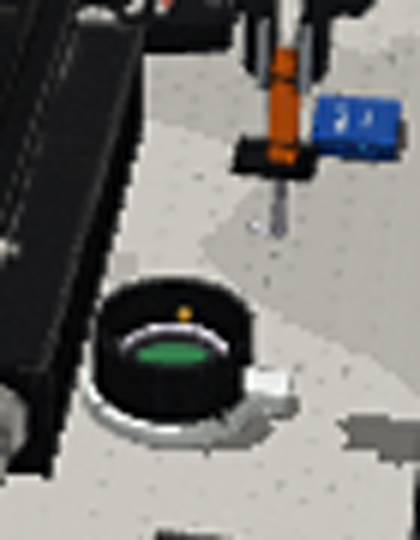

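Picture: pick held upright at about (278,235 at the foot), foot toward the cell (-u), with the slot's ledge at (268,385). I check the projection, then descend.

Run:
```python
from h import *
f=load("side");o=np.array([.4231,-.1464,.1067])
for h in(0,.04,.101): print(h,(proj(f,o+[0,0,h])-[225,130])*6)
print((proj(f,o+[.014,0,0])-[225,130])*6)
```

```text
0 [[277.31757104 228.62413727]]
0.04 [[280.25957199 158.99421448]]
0.101 [[284.96241413  47.68951424]]
[[248.85829727 226.3309601 ]]
```

Request:
apply_moves(steps=[{"dx": 0, "dy": 0, "dz": 2, "turn": 0, "grip": 0.5}, {"dx": 0, "dy": 0, "dz": 4, "turn": 0, "grip": 0.5}, {"dx": 0, "dy": 0, "dz": 6, "turn": 0, "grip": 0.5}, {"dx": 0, "dy": 0, "dz": 7, "turn": 0, "grip": 0.5}, {"dx": 0, "dy": 0, "dz": 7, "turn": 0, "grip": 0.5}, {"dx": 0, "dy": 0, "dz": 7, "turn": 0, "grip": 0.5}, {"dx": 0, "dy": 0, "dz": 7, "turn": 0, "grip": 0.5}])

```text
time: 6.82
ee_pos: [0.426, -0.1487, 0.1099]
eef_rot: [0.725, 0.689, 0.0, 0.0]
wrist_force: [-0.2, 0.1, -0.0]
grip_width: 0.134
grip_force: 78.9
```

Request:
apply_moves(steps=[{"dx": 0, "dy": 0, "dz": 0.8, "turn": 0, "grip": 0.5}, {"dx": 0, "dy": 0, "dz": 1.5, "turn": 0, "grip": 0.5}, {"dx": 0, "dy": 0, "dz": 1.7, "turn": 0, "grip": 0.5}, {"dx": 0, "dy": 0, "dz": 1.7, "turn": 0, "grip": 0.5}, {"dx": 0, "dy": 0, "dz": 1.7, "turn": 0, "grip": 0.5}])

```text
time: 7.45
ee_pos: [0.4257, -0.1486, 0.0924]
eef_rot: [0.725, 0.688, 0.0, 0.0]
wrist_force: [-0.6, -0.3, -0.7]
grip_width: 0.135
grip_force: 78.9
```

Request:
apply_moves(steps=[{"dx": 0, "dy": 0, "dz": 0.1, "turn": 0, "grip": 0.5}, {"dx": 0, "dy": 0, "dz": 0.1, "turn": 0, "grip": 0.5}])

```text
time: 7.7
ee_pos: [0.4257, -0.1486, 0.0912]
eef_rot: [0.725, 0.688, 0.0, 0.0]
wrist_force: [0.8, 0.6, -0.6]
grip_width: 0.138
grip_force: 78.9
```

Request:
apply_moves(steps=[{"dx": 0, "dy": 0, "dz": 0.1, "turn": 0, "grip": 0.5}, {"dx": 0, "dy": 0, "dz": 0.1, "turn": 0, "grip": 0.5}])

```text
time: 7.95
ee_pos: [0.4256, -0.1486, 0.0901]
eef_rot: [0.725, 0.688, -0.0, -0.0]
wrist_force: [0.3, -1.2, -0.6]
grip_width: 0.14
grip_force: 78.9
```

Noise is about 1 N; continue feeling.

Request:
apply_moves(steps=[{"dx": 0, "dy": 0, "dz": 0.05, "turn": 0, "grip": 0.5}, {"dx": 0, "dy": 0, "dz": 0.1, "turn": 0, "grip": 0.5}])

```text
time: 8.2
ee_pos: [0.4256, -0.1486, 0.0892]
eef_rot: [0.725, 0.688, -0.0, -0.0]
wrist_force: [0.6, 0.8, -0.7]
grip_width: 0.138
grip_force: 78.9
```

Request:
apply_moves(steps=[{"dx": 0, "dy": 0, "dz": 0.05, "turn": 0, "grip": 0.5}, {"dx": 0, "dy": 0, "dz": 0.05, "turn": 0, "grip": 0.5}])

```text
time: 8.45
ee_pos: [0.4256, -0.1486, 0.0886]
eef_rot: [0.725, 0.688, -0.0, -0.0]
wrist_force: [0.4, -0.8, 0.5]
grip_width: 0.139
grip_force: 78.9
```

Request:
apply_moves(steps=[{"dx": 0, "dy": 0, "dz": 0.05, "turn": 0, "grip": 0.5}, {"dx": 0, "dy": 0, "dz": 0.05, "turn": 0, "grip": 0.5}])

```text
time: 8.7
ee_pos: [0.4257, -0.1486, 0.0884]
eef_rot: [0.725, 0.688, 0.0, 0.0]
wrist_force: [0.0, 0.7, 3.0]
grip_width: 0.137
grip_force: 79.3
```

Ledge felt at TCP z ≈ 0.0885. I'll rise 1 mm and slide in.

Request:
apply_moves(steps=[{"dx": 0, "dy": 0, "dz": -0.11, "turn": 0, "grip": 0.5}, {"dx": 0, "dy": 0.2, "dz": -0.11, "turn": 0, "grip": 0.5}, {"dx": 0, "dy": 0.4, "dz": -0.11, "turn": 0, "grip": 0.5}, {"dx": 0, "dy": 0.6, "dz": -0.11, "turn": 0, "grip": 0.5}, {"dx": 0, "dy": 0.75, "dz": -0.11, "turn": 0, "grip": 0.5}, {"dx": 0, "dy": 0.75, "dz": -0.11, "turn": 0, "grip": 0.5}])

```text
time: 9.45
ee_pos: [0.4332, -0.149, 0.0892]
eef_rot: [0.725, 0.689, -0.0, -0.0]
wrist_force: [0.9, 0.2, -0.8]
grip_width: 0.138
grip_force: 78.9
```

Request:
apply_moves(steps=[{"dx": 0, "dy": 0.1, "dz": 0, "turn": 0, "grip": 0.5}, {"dx": 0, "dy": 0.2, "dz": 0, "turn": 0, "grip": 0.5}, {"dx": 0, "dy": 0.2, "dz": 0, "turn": 0, "grip": 0.5}])

```text
time: 9.82
ee_pos: [0.4351, -0.1491, 0.0893]
eef_rot: [0.725, 0.689, -0.0, -0.0]
wrist_force: [-0.8, 0.6, -0.3]
grip_width: 0.135
grip_force: 78.9
```

Request:
apply_moves(steps=[{"dx": 0, "dy": 0.1, "dz": 0, "turn": 0, "grip": 0.5}, {"dx": 0, "dy": 0.2, "dz": 0, "turn": 0, "grip": 0.5}, {"dx": 0, "dy": 0.2, "dz": 0, "turn": 0, "grip": 0.5}])

```text
time: 10.2
ee_pos: [0.4372, -0.1492, 0.0893]
eef_rot: [0.725, 0.688, -0.0, -0.0]
wrist_force: [0.3, -0.2, -0.9]
grip_width: 0.132
grip_force: 78.9
```

Request:
apply_moves(steps=[{"dx": 0, "dy": 0.1, "dz": 0, "turn": 0, "grip": 0.5}, {"dx": 0, "dy": 0.2, "dz": 0, "turn": 0, "grip": 0.5}, {"dx": 0, "dy": 0.2, "dz": 0, "turn": 0, "grip": 0.5}])

```text
time: 10.58
ee_pos: [0.4392, -0.1493, 0.0893]
eef_rot: [0.725, 0.688, -0.0, -0.0]
wrist_force: [-0.5, 0.0, -0.5]
grip_width: 0.139
grip_force: 78.9
```

Foot is under the lug without contact. Lift gently along the arc.

Request:
apply_moves(steps=[{"dx": 0, "dy": 0.05, "dz": -0.08, "turn": 0, "grip": 0.5}, {"dx": 0, "dy": 0.1, "dz": -0.15, "turn": 0, "grip": 0.5}, {"dx": 0, "dy": 0.1, "dz": -0.2, "turn": 0, "grip": 0.5}, {"dx": 0, "dy": 0.1, "dz": -0.2, "turn": 0, "grip": 0.5}], force=100)

```text
time: 11.08
ee_pos: [0.4398, -0.1493, 0.091]
eef_rot: [0.725, 0.688, -0.0, -0.0]
wrist_force: [-0.6, 0.3, -4.1]
grip_width: 0.129
grip_force: 100.7
```

Request:
apply_moves(steps=[{"dx": 0, "dy": 0, "dz": -0.08, "turn": 0, "grip": 0.5}, {"dx": 0, "dy": 0, "dz": -0.15, "turn": 0, "grip": 0.5}, {"dx": 0, "dy": 0, "dz": -0.15, "turn": 0, "grip": 0.5}])

```text
time: 11.45
ee_pos: [0.4399, -0.1493, 0.0925]
eef_rot: [0.725, 0.688, -0.0, -0.0]
wrist_force: [-1.1, 0.2, -7.4]
grip_width: 0.128
grip_force: 100.3
```

Request:
apply_moves(steps=[{"dx": 0, "dy": 0, "dz": -0.08, "turn": 0, "grip": 0.5}, {"dx": 0, "dy": 0, "dz": -0.15, "turn": 0, "grip": 0.5}, {"dx": 0, "dy": 0, "dz": -0.2, "turn": 0, "grip": 0.5}])

```text
time: 11.82
ee_pos: [0.4399, -0.1493, 0.0944]
eef_rot: [0.725, 0.688, -0.0, -0.0]
wrist_force: [-0.7, -0.4, -6.1]
grip_width: 0.128
grip_force: 100.4
```

Request:
apply_moves(steps=[{"dx": 0, "dy": 0, "dz": -0.08, "turn": 0, "grip": 0.5}, {"dx": 0, "dy": 0, "dz": -0.15, "turn": 0, "grip": 0.5}, {"dx": 0, "dy": 0, "dz": -0.2, "turn": 0, "grip": 0.5}])

```text
time: 12.2
ee_pos: [0.4401, -0.1493, 0.0969]
eef_rot: [0.725, 0.689, 0.0, -0.0]
wrist_force: [-0.7, -0.2, -9.6]
grip_width: 0.129
grip_force: 100.1
```

Request:
apply_moves(steps=[{"dx": 0, "dy": 0, "dz": -0.08, "turn": 0, "grip": 0.5}, {"dx": 0, "dy": 0, "dz": -0.15, "turn": 0, "grip": 0.5}, {"dx": 0, "dy": 0, "dz": -0.2, "turn": 0, "grip": 0.5}])

```text
time: 12.58
ee_pos: [0.4404, -0.1494, 0.0994]
eef_rot: [0.725, 0.688, 0.0, 0.0]
wrist_force: [-1.0, 0.5, -3.2]
grip_width: 0.129
grip_force: 100.9
```

Snapped past the balls (force fell from 9.6 N to 3 N). Following the arc.

Request:
apply_moves(steps=[{"dx": 0, "dy": 0.08, "dz": -0.2, "turn": 0, "grip": 0.5}, {"dx": 0, "dy": 0.15, "dz": -0.46, "turn": 0, "grip": 0.5}, {"dx": 0, "dy": 0.22, "dz": -0.72, "turn": 0, "grip": 0.5}, {"dx": 0, "dy": 0.32, "dz": -0.98, "turn": 0, "grip": 0.5}, {"dx": 0, "dy": 0.42, "dz": -1.24, "turn": 0, "grip": 0.5}, {"dx": 0, "dy": 0.53, "dz": -1.5, "turn": 0, "grip": 0.5}, {"dx": 0, "dy": 0.64, "dz": -1.75, "turn": 0, "grip": 0.5}, {"dx": 0, "dy": 0.77, "dz": -2.0, "turn": 0, "grip": 0.5}, {"dx": 0, "dy": 0.9, "dz": -2.24, "turn": 0, "grip": 0.5}, {"dx": 0, "dy": 0.9, "dz": -2.24, "turn": 0, "grip": 0.5}])

```text
time: 13.82
ee_pos: [0.4493, -0.1498, 0.1214]
eef_rot: [0.725, 0.688, 0.0, 0.0]
wrist_force: [0.4, -0.8, -3.4]
grip_width: 0.127
grip_force: 100.8
```

Run:
```python
from h import *
f=grab("side");crop(f,225,130,70,90,6,"pics/s4.png")
```

```text
(no output)
```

View pics/s4.png

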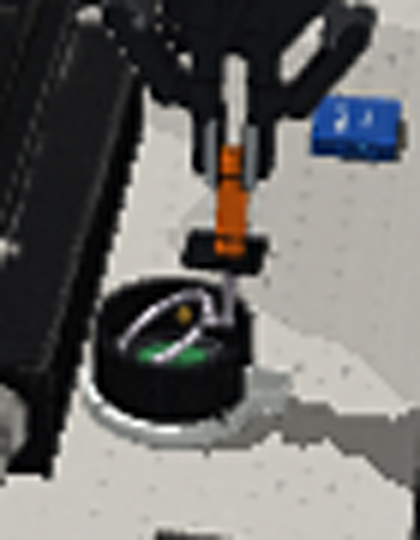

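The ring is up about 0.6 rad (lug at (210,300)) resting on the foot. Continue to about 63°.

Request:
apply_moves(steps=[{"dx": 0, "dy": 0.17, "dz": -0.23, "turn": 0, "grip": 0.5}, {"dx": 0, "dy": 0.35, "dz": -0.45, "turn": 0, "grip": 0.5}, {"dx": 0, "dy": 0.54, "dz": -0.67, "turn": 0, "grip": 0.5}, {"dx": 0, "dy": 0.74, "dz": -0.87, "turn": 0, "grip": 0.5}, {"dx": 0, "dy": 0.95, "dz": -1.07, "turn": 0, "grip": 0.5}, {"dx": 0, "dy": 1.16, "dz": -1.25, "turn": 0, "grip": 0.5}, {"dx": 0, "dy": 1.38, "dz": -1.43, "turn": 0, "grip": 0.5}, {"dx": 0, "dy": 1.6, "dz": -1.6, "turn": 0, "grip": 0.5}, {"dx": 0, "dy": 1.83, "dz": -1.76, "turn": 0, "grip": 0.5}, {"dx": 0, "dy": 2.07, "dz": -1.9, "turn": 0, "grip": 0.5}, {"dx": 0, "dy": 2.07, "dz": -1.9, "turn": 0, "grip": 0.5}, {"dx": 0, "dy": 2.07, "dz": -1.9, "turn": 0, "grip": 0.5}])

```text
time: 15.38
ee_pos: [0.47, -0.1509, 0.1403]
eef_rot: [0.725, 0.689, 0.0, 0.0]
wrist_force: [-0.4, -0.5, -2.9]
grip_width: 0.128
grip_force: 100.8
```

Run:
```python
from h import *
f=grab("side");crop(f,225,130,70,90,6,"pics/s5.png")
```

```text
(no output)
```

View pics/s5.png

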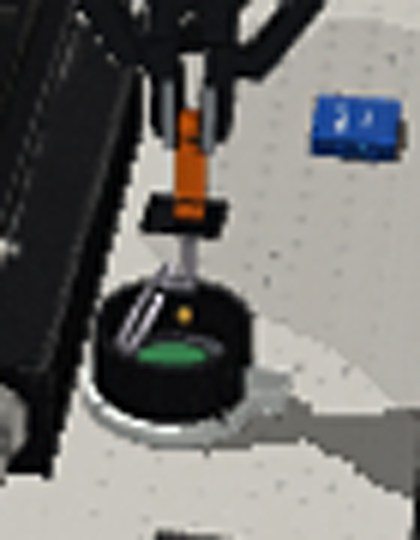

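Ring stands at about 60° (lug near (165,268)) with the foot beneath it. Withdraw outward, then up.

Request:
apply_moves(steps=[{"dx": 0, "dy": -0.2, "dz": 0.08, "turn": 0, "grip": 0.5}, {"dx": 0, "dy": -0.6, "dz": 0.1, "turn": 0, "grip": 0.5}, {"dx": 0, "dy": -1.2, "dz": 0.1, "turn": 0, "grip": 0.5}, {"dx": 0, "dy": -2.2, "dz": 0.1, "turn": 0, "grip": 0.5}, {"dx": 0, "dy": -3.2, "dz": 0.1, "turn": 0, "grip": 0.5}, {"dx": 0, "dy": -4.2, "dz": -0.5, "turn": 0, "grip": 0.5}, {"dx": 0, "dy": -4.5, "dz": -2, "turn": 0, "grip": 0.5}, {"dx": 0, "dy": -4.5, "dz": -4, "turn": 0, "grip": 0.5}, {"dx": 0, "dy": -4.5, "dz": -4, "turn": 0, "grip": 0.5}, {"dx": 0, "dy": -4.5, "dz": -4, "turn": 0, "grip": 0.5}], force=80)

```text
time: 16.68
ee_pos: [0.4249, -0.1486, 0.18]
eef_rot: [0.725, 0.688, 0.0, -0.0]
wrist_force: [0.5, -0.4, -0.1]
grip_width: 0.128
grip_force: 101.1
```

Run:
```python
from h import *
s=r.get_state();p=s["ee_pos"];q=s["eef_rot"];a=2*np.arctan2(q[1],q[0]);print(p,np.degrees(a)-90)
d=np.array([.4532,.1356])-p[:2];print("dx",d@[np.cos(a),np.sin(a)],"dy",d@[np.sin(a),-np.cos(a)],"turn",a-np.radians(112.5))
f=grab("side");p0=cloud(f);c=f["im"][165:205,235:275,::-1];g=cv2.resize(c,None,fx=8,fy=8,interpolation=cv2.INTER_CUBIC)
cv2.imwrite("pics/s6.png",g)
```

```text
[ 0.42489429 -0.14856052  0.17998554] -2.9807672230011804
dx 0.2852479817933383 dy 0.01349085312695555 turn -0.4447232839756228
```

View pics/s6.png

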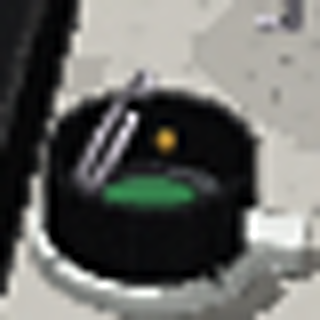

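The ring stands by itself, from (90,185) up to (140,80). Carry the pick to the stand.

Request:
apply_moves(steps=[{"dx": 3.2, "dy": 0.15, "dz": 0, "turn": -0.05, "grip": 0.5}, {"dx": 6.4, "dy": 0.3, "dz": 0, "turn": -0.1, "grip": 0.5}, {"dx": 9.6, "dy": 0.45, "dz": 0, "turn": -0.15, "grip": 0.5}, {"dx": 12.8, "dy": 0.6, "dz": 0, "turn": -0.2, "grip": 0.5}, {"dx": 16, "dy": 0.75, "dz": 0, "turn": -0.25, "grip": 0.5}, {"dx": 19.2, "dy": 0.9, "dz": 0, "turn": -0.3, "grip": 0.5}, {"dx": 22.4, "dy": 1.05, "dz": 0, "turn": -0.35, "grip": 0.5}, {"dx": 25.6, "dy": 1.2, "dz": 0, "turn": -0.4, "grip": 0.5}, {"dx": 28.5, "dy": 1.35, "dz": 0, "turn": -0.445, "grip": 0.5}, {"dx": 28.5, "dy": 1.35, "dz": 0, "turn": -0.445, "grip": 0.5}, {"dx": 28.5, "dy": 1.35, "dz": 0, "turn": -0.445, "grip": 0.5}, {"dx": 28.5, "dy": 1.35, "dz": 0, "turn": -0.445, "grip": 0.5}])

```text
time: 18.23
ee_pos: [0.4531, 0.1346, 0.1801]
eef_rot: [0.556, 0.831, -0.0, -0.0]
wrist_force: [-1.0, -0.2, -1.1]
grip_width: 0.129
grip_force: 101.2
```

Request:
apply_moves(steps=[{"dx": 0, "dy": 0, "dz": 2, "turn": 0, "grip": 0.5}, {"dx": 0, "dy": 0, "dz": 4, "turn": 0, "grip": 0.5}, {"dx": 0, "dy": 0, "dz": 4.8, "turn": 0, "grip": 0.5}, {"dx": 0, "dy": 0, "dz": 4.8, "turn": 0, "grip": 0.5}, {"dx": 0, "dy": 0, "dz": 4.8, "turn": 0, "grip": 0.5}, {"dx": 0, "dy": 0, "dz": 4.8, "turn": 0, "grip": 0.5}])

```text
time: 18.98
ee_pos: [0.4535, 0.1354, 0.1329]
eef_rot: [0.555, 0.832, 0.0, 0.0]
wrist_force: [-0.4, 0.7, -0.9]
grip_width: 0.132
grip_force: 101.2
```

Request:
apply_moves(steps=[{"dx": 0, "dy": 0, "dz": 0.7, "turn": 0, "grip": 0.5}, {"dx": 0, "dy": 0, "dz": 1.2, "turn": 0, "grip": 0.5}, {"dx": 0, "dy": 0, "dz": 1.6, "turn": 0, "grip": 0.5}, {"dx": 0, "dy": 0, "dz": 2, "turn": 0, "grip": 0.5}, {"dx": 0, "dy": 0, "dz": 2, "turn": 0, "grip": 0.5}])

```text
time: 19.6
ee_pos: [0.4529, 0.1353, 0.1118]
eef_rot: [0.555, 0.832, -0.0, -0.0]
wrist_force: [0.4, -0.1, 0.2]
grip_width: 0.128
grip_force: 101.2
```

Request:
apply_moves(steps=[{"dx": 0, "dy": 0, "dz": 0.8, "turn": 0, "grip": 0.5}, {"dx": 0, "dy": 0, "dz": 1.6, "turn": 0, "grip": 0.5}, {"dx": 0, "dy": 0, "dz": 2.3, "turn": 0, "grip": 0.5}, {"dx": 0, "dy": 0, "dz": 2.8, "turn": 0, "grip": 0.5}, {"dx": 0, "dy": 0, "dz": 3.1, "turn": 0, "grip": 0.5}, {"dx": 0, "dy": 0, "dz": 3.1, "turn": 0, "grip": 0.5}, {"dx": 0, "dy": 0, "dz": 3.1, "turn": 0, "grip": 0.5}])

```text
time: 20.48
ee_pos: [0.4532, 0.1354, 0.0814]
eef_rot: [0.555, 0.832, 0.0, 0.0]
wrist_force: [0.5, 0.4, -0.1]
grip_width: 0.135
grip_force: 101.2
```

Request:
apply_moves(steps=[{"dx": 0, "dy": 0, "dz": 0.07, "turn": 0, "grip": 0.5}, {"dx": 0, "dy": 0, "dz": 0.14, "turn": 0, "grip": 0.5}, {"dx": 0, "dy": 0, "dz": 0.14, "turn": 0, "grip": 0.5}, {"dx": 0, "dy": 0, "dz": 0.14, "turn": 0, "grip": 0.5}], force=40)

```text
time: 20.98
ee_pos: [0.4534, 0.1355, 0.0804]
eef_rot: [0.555, 0.832, 0.0, 0.0]
wrist_force: [-0.7, -0.2, 6.1]
grip_width: 0.13
grip_force: 101.9
```

Request:
apply_moves(steps=[{"dx": 0, "dy": 0, "dz": 0, "turn": 0, "grip": 2}, {"dx": 0, "dy": 0, "dz": 0, "turn": 0, "grip": 3}, {"dx": 0, "dy": 0, "dz": 0, "turn": 0, "grip": 5}, {"dx": 0, "dy": 0, "dz": 0, "turn": 0, "grip": 6}, {"dx": 0, "dy": 0, "dz": 0, "turn": 0, "grip": 6}, {"dx": 0, "dy": 0, "dz": -2, "turn": 0, "grip": 6}, {"dx": 0, "dy": 0, "dz": -5, "turn": 0, "grip": 6}, {"dx": 0, "dy": 0, "dz": -10, "turn": 0, "grip": 6}, {"dx": 0, "dy": 0, "dz": -12, "turn": 0, "grip": 6}, {"dx": 0, "dy": 0, "dz": -12, "turn": 0, "grip": 6}, {"dx": 0, "dy": 0, "dz": -12, "turn": 0, "grip": 6}])

```text
time: 22.35
ee_pos: [0.4528, 0.1353, 0.1985]
eef_rot: [0.555, 0.832, -0.001, -0.0]
wrist_force: [0.8, 0.8, 0.5]
grip_width: 0.703
grip_force: 0.0
```

Run:
```python
from h import *
f=grab("side");crop(f,220,160,60,115,5,"pics/s7.png")
```

```text
(no output)
```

View pics/s7.png

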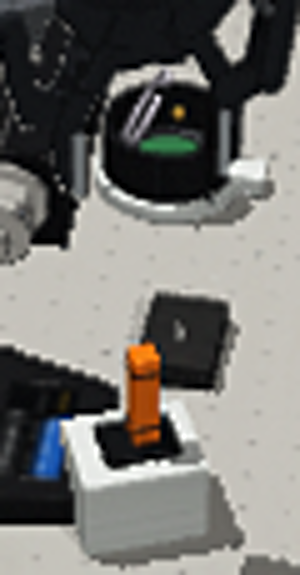

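The pick hangs upright in the stand (handle at (145,390), collar flat on top). The ring stands raised at (150,100), and the gripper is clear of everything.

```bash
python3 -c "
from bench import r
print(r.hand_in())"
```

```text
the job is handed in; nothing more can be done
None
```

The job is handed in: the camera showed the ring standing at about 60° by itself and the pick upright in its stand, collar down and released, at 22 s of the 51 s allowed; the highest lifting force I read was 9.6 N at the wrist.

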